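Tamp the filter tray's ceramic lumps level

ROBOT

A 6-joint arm with a two-finger parallel gripper is mounted at the origin on a cart in front of the work surface, level with it; the furniture and walls round the work are solid. World frame = base frame: x ahead of the robot, y to its left, z up, the work surface at z = 0. Lengths are in m, angles in rad, forces in N, time in s.
With the tool pointing down it reaches from about 0.325 to 0.85 m from the base axis. Payload 15.5 kg.
Tool frame: the origin (TCP) lies on the centre line of the jaws, within the pads' length; the fingertips stand 17 mm ahead of it and the grasp point (between the pads) lies 2 mm behind it; z points along the fingers, y is the line along which they close (so a half turn about z gives the same grasp; the last joint's range is limited). The gripper opens to 91 mm and grips with 3 to 60 N. Pads are 32 mm wide; open, the fingers measure 118 mm over their backs; the gripper's body (76 mm by 178 mm) begins 60 mm behind the grasp point.
Start: joints at [-1.371, 0.494, 1.345, -0, 1.302, -0.096], TCP at [0.182, -0.598, 0.231] pointing down, gripper open.
Joint ranges: [-2.91, 2.91], [-0.82, 2.16], [0.22, 2.67], [-1.22, 4.37], [0.12, 2.79], [-3.08, 3.08]. Speed limits (rad/s): [1.89, 1.89, 2.57, 3.01, 3.01, 3.01].

INTERFACE

Orientations are given as a rotation vector (axis times angle).
In Python, from cell import observe, snapshot, hand_in gives the robot as it stands.
- The arm moves only by the shell command python3 -m handwheel 'ROWS'. ROWS is JSON, a list of rows, each an object of numbers: "tx", "ty", "tz": the shift along the tool's x, y, z in units of 0.5 m (1.0 is 0.5 m); "wx", "wy", "wz": the turn, a rotation vector about the tool's x, y, z in units of 0.5 rad (1.0 is 0.5 rad); "hand": the opening, from 0 (shut) to 1 (fully open). A call has exactly 10 rows; each row is the pose to reach, as a shift and turn from the pose commanded when the call began, along the tool's axes at that moment; what a row does not reach only later rows make up. A row lasts 1/10 s, in which the tool goes at most 50 mm and 8.59 degrees, less where a joint would pass 70% of its speed; a pose out of reach is approached as far as the arm can. A call with a number of a shift or a turn outside -1 to 1 is refused whole. A call with a gripper value outside its range is refused whole. The fingers move at their own pace and stop on an object; the grip force is fixed at half the most. Time passes only in rows, so rows that repeat a pose let the fingers close, or fill a call up. It gives the time, the measured TCP pose, the force, the opening and the grip force at its end, in the units of the state.
- observe(): the state, without advancing time (a new reading comes with each control period).
- snapshot(name): name is "scene" or "top"; returns a dict with "color" (420x560x3 uint8, red, green, blue), "mtx" (3x3 intrinsics, pixels), "xyz" and "orientation" of the camera in the world. Camera axes: x right, y down, z forward; pixel columns grow to the right and rows downward; lengths in m; the calibration is good to about 2 mm. A picture is of the moment at which its call begins. There is no depth.
- hand_in(): hands the job in; it is judged then, once.
The state is a dict: "time": time; "joints": joint angles; "dq": joint speeds; "effort": joint torques, N m; "tcp_pos": TCP position; "tool_rot": TCP orientation; "ft_force": force on the tool from outside, world axes, zero at the start; "torque": the same for the moment, N m; "finger_gap": finger opening in m; "finger_force": force on a finger pad.
Only numpy, scipy, OpenCV 4.12 (cv2) and the standard library are available. Lean on these libraries where they do the work, as an engineer would, in place of code of your own. Each camera call takes 0.05 s, during which the arm holds its last target. There are 200 camera calls.

TASK

The ceramic lumps in the blue filter tray are heaped. Take the tamper, press the heap down with its flat sole, gently and without pounding, until all seven lumps lie in one level layer in the tray with none standing above the rim, then stand the tamper upright in the steel tray again and let go. Do not touch the lumps with the gripper, and do not disturb the dropper bottle, the beaker and the timer.

Things in the scene. Friction and masses are not known exactly. Their poses are not given: they have to be found in the camera images.
- filter_tray: the blue open filter tray, fixed to the worktop. Outside 172 mm along its x axis, 112 mm along its y axis, 50 mm high; walls 6 mm, floor 5 mm thick, so inside 160 x 100 mm and 45 mm deep. Origin under its middle at worktop level, z up
- tray_floor (a point): middle of the upper face of the blue tray's floor (5 mm above the worktop), same axes as the tray
- tamper: the hand tamper, about 0.4 kg, standing upright in the steel tray. Square flat grey sole 76 x 76 mm, 12 mm thick; thin steel shaft; black square guard collar 44 x 44 mm, 66 to 74 mm above the sole's underside; above it a square wooden grip 26 x 26 mm, with its cap reaching 128 mm above the underside. Origin in the middle of the sole's underside, z up along the grip; the sides of sole, collar and grip are parallel to its x and y axes
- tamper_grip (a point): point inside the wooden grip at which to hold it, on the tamper's axis, 100 mm above the sole's underside
- steel_tray: shallow steel tray lying fixed on the worktop, 200 mm (x) by 300 mm (y), rim 24 mm high, thin floor level with the worktop. Origin in the middle of its floor
- lump0: loose terracotta-coloured faceted ceramic lump, roughly ball-shaped, 38 to 42 mm across, 60 g, slippery; origin in its middle, about 19 to 21 mm above the tray floor when it lies on the floor and 40 to 50 mm above it when it lies on the others. Five lumps start on the tray floor and two heaped each on three others, reaching about 25 mm above the rim; a heaped lump goes down between the others when pressed from above with about 5 to 20 N
- lump1: loose terracotta-coloured faceted ceramic lump, roughly ball-shaped, 38 to 42 mm across, 60 g, slippery; origin in its middle, about 19 to 21 mm above the tray floor when it lies on the floor and 40 to 50 mm above it when it lies on the others. Five lumps start on the tray floor and two heaped each on three others, reaching about 25 mm above the rim; a heaped lump goes down between the others when pressed from above with about 5 to 20 N
- lump2: loose terracotta-coloured faceted ceramic lump, roughly ball-shaped, 38 to 42 mm across, 60 g, slippery; origin in its middle, about 19 to 21 mm above the tray floor when it lies on the floor and 40 to 50 mm above it when it lies on the others. Five lumps start on the tray floor and two heaped each on three others, reaching about 25 mm above the rim; a heaped lump goes down between the others when pressed from above with about 5 to 20 N
- lump3: loose terracotta-coloured faceted ceramic lump, roughly ball-shaped, 38 to 42 mm across, 60 g, slippery; origin in its middle, about 19 to 21 mm above the tray floor when it lies on the floor and 40 to 50 mm above it when it lies on the others. Five lumps start on the tray floor and two heaped each on three others, reaching about 25 mm above the rim; a heaped lump goes down between the others when pressed from above with about 5 to 20 N
- lump4: loose terracotta-coloured faceted ceramic lump, roughly ball-shaped, 38 to 42 mm across, 60 g, slippery; origin in its middle, about 19 to 21 mm above the tray floor when it lies on the floor and 40 to 50 mm above it when it lies on the others. Five lumps start on the tray floor and two heaped each on three others, reaching about 25 mm above the rim; a heaped lump goes down between the others when pressed from above with about 5 to 20 N
- lump5: loose terracotta-coloured faceted ceramic lump, roughly ball-shaped, 38 to 42 mm across, 60 g, slippery; origin in its middle, about 19 to 21 mm above the tray floor when it lies on the floor and 40 to 50 mm above it when it lies on the others. Five lumps start on the tray floor and two heaped each on three others, reaching about 25 mm above the rim; a heaped lump goes down between the others when pressed from above with about 5 to 20 N
- lump6: loose terracotta-coloured faceted ceramic lump, roughly ball-shaped, 38 to 42 mm across, 60 g, slippery; origin in its middle, about 19 to 21 mm above the tray floor when it lies on the floor and 40 to 50 mm above it when it lies on the others. Five lumps start on the tray floor and two heaped each on three others, reaching about 25 mm above the rim; a heaped lump goes down between the others when pressed from above with about 5 to 20 N
- beaker_250: bystander: glass beaker 79 mm wide, 93 mm high, origin under its middle
- dropper: bystander: small brown dropper bottle with black top, 33 mm wide, 102 mm high, origin under its middle
- lab_timer: bystander: flat white and blue timer, 70 x 64 x 16 mm, origin under its middle

How it is judged:
By the outcome, as a careful person would: the job done as asked, in the order asked, and still so for the second after the job is handed in, with the robot touching nothing.
It also fails if it takes over 48 s, if anything falls off the work surface, if the arm or the gripper's body presses on something with over 40 N, if the wrist force passes 120 N, or if a joint passes its speed limit or range.

## Working session

There is one attempt and no reset: what is moved stays moved. The work goes in short steps, Python scripts to look and compute and a shell command to move; the robot and the scene stay as the last step left them, time stands still between calls to the robot, and variables do not carry over. Pictures are saved under pics/ and viewed, at most 10 in all, crops included, and the job is handed in when it is done.

```bash
mkdir -p pics; ls; python3 - <<'E'
from cell import observe, snapshot
import cv2, numpy as np
o=observe(); print(o['time'],o['tcp_pos'],o['tool_rot'],o['ft_force'],o['finger_gap'])
for n in('scene','top'):
    s=snapshot(n); print(n,s['mtx'],s['xyz'],s['orientation'])
    cv2.imwrite(f'pics/{n}0.png',cv2.resize(s['color'][:,:,::-1],(800,600),interpolation=cv2.INTER_CUBIC))
E
```

```text
pics
0.0 [ 0.18210389 -0.59747716  0.23033654] [-3.10604982e+00 -4.62795765e-01  1.32788853e-04] [-0.5624037   0.07201988  0.60899203] 0.09136863820675897
scene [[478.31787171   0.         282.42039717]
 [  0.         478.31787171 210.38264241]
 [  0.           0.           1.        ]] [ 0.10853616 -0.93764276  0.52528116] [-1.99076895  0.57521536 -0.34883186]
top [[435.6175948    0.         277.37598724]
 [  0.         435.6175948  210.76026633]
 [  0.           0.           1.        ]] [ 0.40338845 -0.20528511  0.9606907 ] [-2.20620449  2.01421988 -0.2095577 ]
```

View pics/scene0.png

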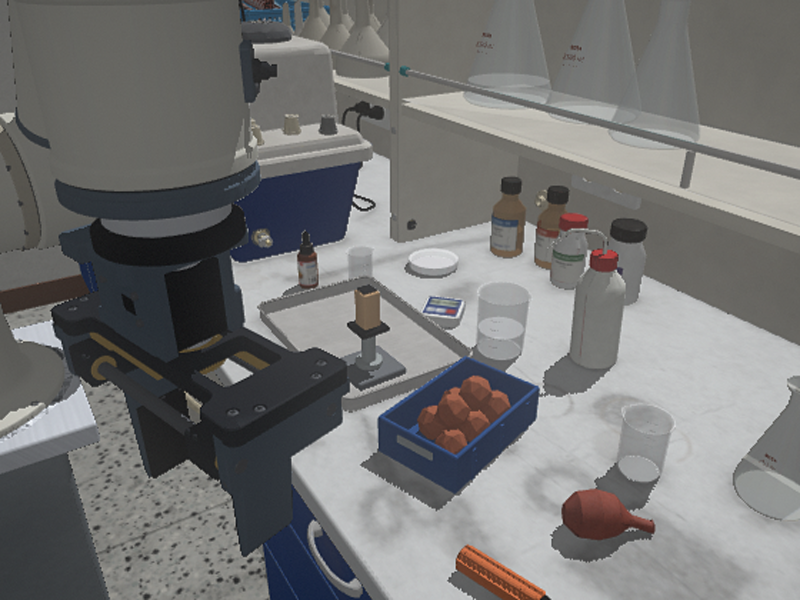

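View pics/top0.png

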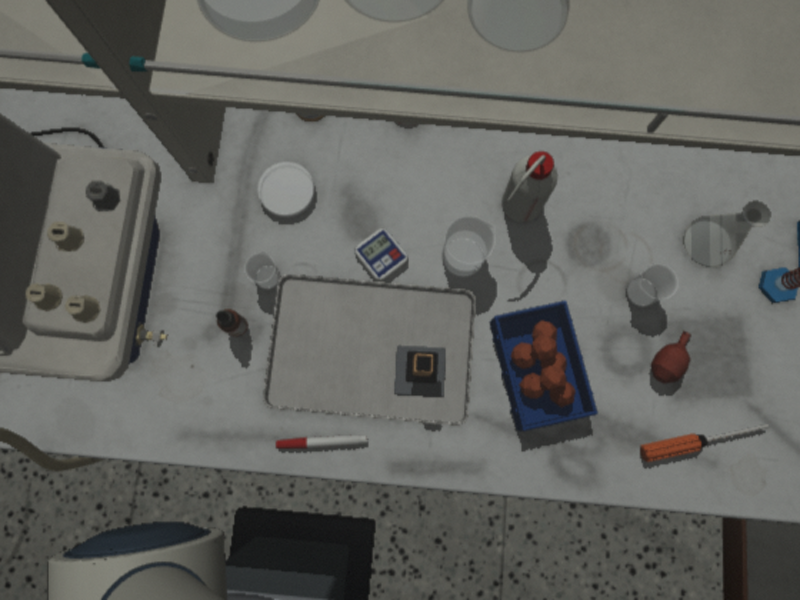

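The scene view shows the tamper upright at (367,330) and the heaped blue tray at (460,420). In the top view the tamper is at (421,368), the tray centre at (543,366), the beaker at (466,250), the timer at (381,254) and the dropper at (230,320). I'll enlarge the tamper and tray region.

```bash
cat > h.py <<'E'
import numpy as np, cv2
from scipy.spatial.transform import Rotation as R
from cell import observe, snapshot
def ray(s,uv,z):
    d=R.from_rotvec(s['orientation']).as_matrix()@np.linalg.inv(s['mtx'])@np.array([uv[0],uv[1],1.])
    c=np.array(s['xyz']); return c+d*(z-c[2])/d[2]
def proj(s,p):
    q=R.from_rotvec(s['orientation']).as_matrix().T@(np.array(p)-s['xyz']); q=s['mtx']@q; return q[:2]/q[2]
def crop(s,u,v,w,h,k,f):
    cv2.imwrite(f,cv2.resize(s['color'][v:v+h,u:u+w,::-1],None,fx=k,fy=k,interpolation=cv2.INTER_CUBIC))
E
python3 - <<'E'
from h import *
crop(snapshot('top'),265,200,160,120,5,'pics/crop1.png')
E
```

```text
(no output)
```

View pics/crop1.png

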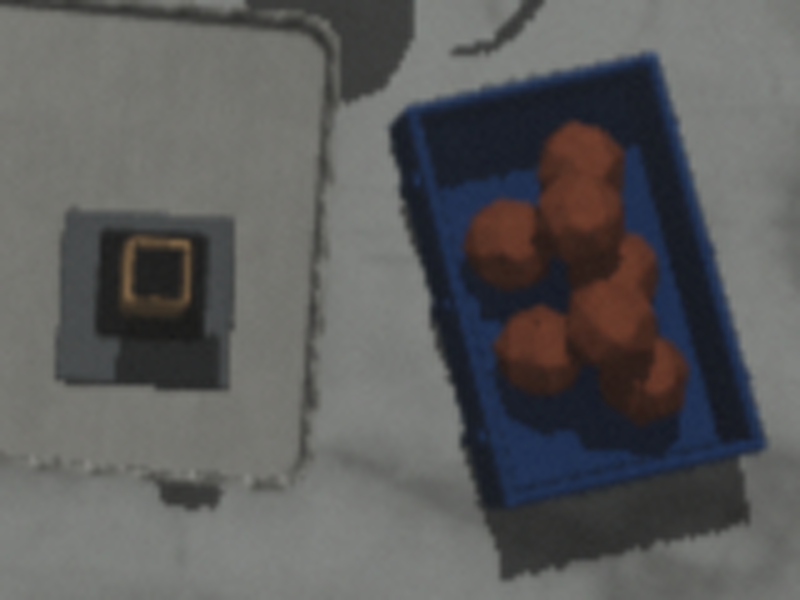

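```bash
python3 - <<'E'
from h import *
s=snapshot('top')
f=lambda c,z:ray(s,(265+(c[0]+.5)/5-.5,200+(c[1]+.5)/5-.5),z)
def sq(n,cs,z):
    P=np.array([f(c,z)[:2] for c in cs]); E=np.roll(P,-1,0)-P
    print(n,P.mean(0).round(4),np.linalg.norm(E,axis=1).round(4),np.degrees(np.arctan2(E[:,1],E[:,0])).round(1))
sq('sole',[(68,210),(236,217),(228,390),(57,380)],.012)
sq('cap',[(124,237),(192,240),(190,306),(121,304)],.128)
sq('collar',[(99,229),(209,234),(204,340),(97,335)],.074)
sq('tray',[(408,108),(657,55),(764,443),(503,505)],.05)
for c,z in [((582,212),.05),((612,322),.05),((582,160),.025),((508,243),.025),((635,268),.025),((540,350),.025),((645,380),.025)]: print(f(c,z).round(4))
g=lambda c,z:ray(s,((c[0]+.5)*.7-.5,(c[1]+.5)*.7-.5),z).round(3)
print('beaker',g((466,250),.04),'dropper',g((229,320),.1),'timer',g((381,254),.016),'steel',g((283,277),.024),g((474,291),.024),g((464,422),.024),g((268,408),.024))
o=observe();print(R.from_rotvec(o['tool_rot']).as_matrix().round(4),o['tcp_pos'],o['joints'],o['time'])
E
```

```text
sole [ 0.494  -0.2374] [0.0737 0.0752 0.0739 0.074 ] [ -87.2 -178.4   91.9    1.5]
cap [ 0.4935 -0.2362] [0.0261 0.0253 0.0263 0.0257] [ -87.3 -177.2   93.5    2.3]
collar [ 0.4941 -0.2368] [0.045  0.0432 0.0434 0.0431] [ -87.4 -178.3   92.5    3.9]
tray [ 0.5171 -0.4167] [0.1097 0.1671 0.1116 0.1687] [ -72.7 -162.7  108.2   16.7]
[ 0.5433 -0.4154  0.05  ]
[ 0.4983 -0.4299  0.05  ]
[ 0.5699 -0.4202  0.025 ]
[ 0.5308 -0.3899  0.025 ]
[ 0.5249 -0.445   0.025 ]
[ 0.4862 -0.4058  0.025 ]
[ 0.4775 -0.451   0.025 ]
beaker [ 0.682 -0.291  0.04 ] dropper [0.532 0.039 0.1  ] timer [ 0.671 -0.16   0.016] steel [ 0.618 -0.013  0.024] [ 0.623 -0.309  0.024] [ 0.423 -0.308  0.024] [ 0.417 -0.017  0.024]
[[ 9.566e-01  2.915e-01 -1.000e-04]
 [ 2.915e-01 -9.566e-01  7.000e-04]
 [ 1.000e-04 -7.000e-04 -1.000e+00]] [ 0.18214913 -0.59767037  0.23057857] [-1.37052085e+00  4.93952990e-01  1.34584439e+00  2.52448676e-05
  1.30248018e+00 -9.54979177e-02] 0.2
```

```bash
python3 -m handwheel '[{"tx":0.08,"ty":-0.05,"wz":0.05,"hand":1},{"tx":0.16,"ty":-0.1,"wz":0.1,"hand":1},{"tx":0.25,"ty":-0.16,"wz":0.15,"hand":1},{"tx":0.34,"ty":-0.215,"wz":0.2,"hand":1},{"tx":0.43,"ty":-0.27,"wz":0.26,"hand":1},{"tx":0.52,"ty":-0.33,"wz":0.32,"hand":1},{"tx":0.61,"ty":-0.385,"wz":0.38,"hand":1},{"tx":0.69,"ty":-0.435,"wz":0.44,"hand":1},{"tx":0.76,"ty":-0.48,"wz":0.48,"hand":1},{"tx":0.807,"ty":-0.509,"wz":0.511,"hand":1}]'; python3 - <<'E'
from h import *
o=observe();M=R.from_rotvec(o['tool_rot']).as_matrix();print(o['time'],o['tcp_pos'],M.round(4),'d tool/.5',(M.T@(np.array([.4938,-.2368,.098])-o['tcp_pos'])/.5).round(4))
crop(snapshot('scene'),200,150,180,135,4.4,'pics/s1.png')
E
```

```text
0.2 [ 0.18214913 -0.59767037  0.23057857] [[ 9.566e-01  2.915e-01 -1.000e-04]
 [ 2.915e-01 -9.566e-01  7.000e-04]
 [ 1.000e-04 -7.000e-04 -1.000e+00]] d tool/.5 [ 0.8066 -0.5085  0.2656]schema error: expected keys tx, ty, tz, wx, wy, wz, hand
```

View pics/s1.png

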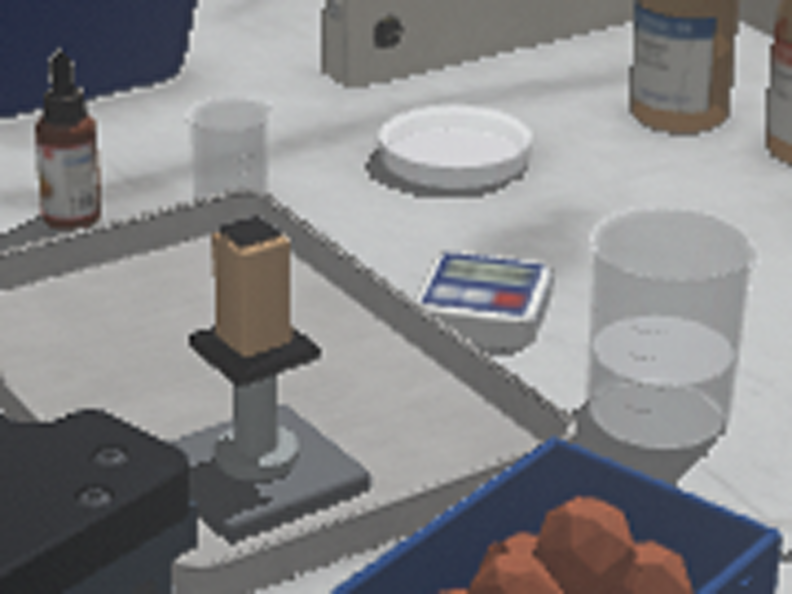

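The move was refused because every row needs all the keys, so the arm is still at the start. The picture shows the tamper upright, with its collar at about (255,355) in the crop.

```bash
python3 -m handwheel '[{"tx":0.08,"ty":-0.05,"tz":0,"wx":0,"wy":0,"wz":0.05,"hand":1},{"tx":0.16,"ty":-0.1,"tz":0,"wx":0,"wy":0,"wz":0.1,"hand":1},{"tx":0.25,"ty":-0.16,"tz":0,"wx":0,"wy":0,"wz":0.15,"hand":1},{"tx":0.34,"ty":-0.215,"tz":0,"wx":0,"wy":0,"wz":0.2,"hand":1},{"tx":0.43,"ty":-0.27,"tz":0,"wx":0,"wy":0,"wz":0.26,"hand":1},{"tx":0.52,"ty":-0.33,"tz":0,"wx":0,"wy":0,"wz":0.32,"hand":1},{"tx":0.61,"ty":-0.385,"tz":0,"wx":0,"wy":0,"wz":0.38,"hand":1},{"tx":0.69,"ty":-0.435,"tz":0,"wx":0,"wy":0,"wz":0.44,"hand":1},{"tx":0.76,"ty":-0.48,"tz":0,"wx":0,"wy":0,"wz":0.48,"hand":1},{"tx":0.807,"ty":-0.509,"tz":0,"wx":0,"wy":0,"wz":0.511,"hand":1}]'; cat > st.py <<'E'
import sys
from h import *
t=np.array([float(a) for a in sys.argv[1:4]])
o=observe();M=R.from_rotvec(o['tool_rot']).as_matrix();print('t',round(o['time'],2),'tcp',np.round(o['tcp_pos'],4),'yaw',np.degrees(np.arctan2(M[1,0],M[0,0])).round(2),'zax',M[:,2].round(4),'F',np.round(o['ft_force'],1),'T',np.round(o['torque'],2),'gap',round(o['finger_gap'],4),o['finger_force'],'d tool/.5',(M.T@(t-o['tcp_pos'])/.5).round(4))
E
python3 st.py .4938 -.2368 .098
```

```text
time: 1.25
tcp_pos: [0.4956, -0.2341, 0.231]
tool_rot: [-3.141, -0.064, -0.001]
ft_force: [0.1, -1.0, -0.2]
finger_gap: 0.0907
finger_force: 0.0
t 1.25 tcp [ 0.4956 -0.2341  0.231 ] yaw 2.35 zax [ 3.e-04  3.e-04 -1.e+00] F [ 0.1 -1.  -0.2] T [-0.02 -0.01 -0.01] gap 0.0907 0.0 d tool/.5 [-0.0038  0.0053  0.266 ]
```

```bash
python3 -m handwheel '[{"tx":0,"ty":0,"tz":0.02,"wx":0,"wy":0,"wz":0,"hand":1},{"tx":0,"ty":0,"tz":0.06,"wx":0,"wy":0,"wz":0,"hand":1},{"tx":0,"ty":0,"tz":0.1,"wx":0,"wy":0,"wz":0,"hand":1},{"tx":0,"ty":0,"tz":0.14,"wx":0,"wy":0,"wz":0,"hand":1},{"tx":0,"ty":0,"tz":0.18,"wx":0,"wy":0,"wz":0,"hand":1},{"tx":0,"ty":0,"tz":0.21,"wx":0,"wy":0,"wz":0,"hand":1},{"tx":0,"ty":0,"tz":0.24,"wx":0,"wy":0,"wz":0,"hand":1},{"tx":0,"ty":0,"tz":0.26,"wx":0,"wy":0,"wz":0,"hand":1},{"tx":0,"ty":0,"tz":0.265,"wx":0,"wy":0,"wz":0,"hand":1},{"tx":0,"ty":0,"tz":0.265,"wx":0,"wy":0,"wz":0,"hand":1}]'; python3 st.py .4938 -.2368 .098
```

```text
time: 2.25
tcp_pos: [0.4938, -0.237, 0.0983]
tool_rot: [-3.141, -0.063, 0.001]
ft_force: [-0.2, 0.2, -0.0]
finger_gap: 0.091
finger_force: 0.0
t 2.25 tcp [ 0.4938 -0.237   0.0983] yaw 2.3 zax [-4.e-04  2.e-04 -1.e+00] F [-0.2  0.2 -0. ] T [ 0.03 -0.03  0.01] gap 0.091 0.0 d tool/.5 [ 0.0001 -0.0003  0.0006]
```

```bash
python3 -m handwheel '[{"tx":0,"ty":0,"tz":0,"wx":0,"wy":0,"wz":0,"hand":0.6},{"tx":0,"ty":0,"tz":0,"wx":0,"wy":0,"wz":0,"hand":0.5},{"tx":0,"ty":0,"tz":0,"wx":0,"wy":0,"wz":0,"hand":0.4},{"tx":0,"ty":0,"tz":0,"wx":0,"wy":0,"wz":0,"hand":0.3},{"tx":0,"ty":0,"tz":0,"wx":0,"wy":0,"wz":0,"hand":0.2},{"tx":0,"ty":0,"tz":0,"wx":0,"wy":0,"wz":0,"hand":0},{"tx":0,"ty":0,"tz":0,"wx":0,"wy":0,"wz":0,"hand":0},{"tx":0,"ty":0,"tz":0,"wx":0,"wy":0,"wz":0,"hand":0},{"tx":0,"ty":0,"tz":0,"wx":0,"wy":0,"wz":0,"hand":0},{"tx":0,"ty":0,"tz":0,"wx":0,"wy":0,"wz":0,"hand":0}]'; python3 st.py .4938 -.2368 .098
```

```text
time: 3.25
tcp_pos: [0.4939, -0.2368, 0.0983]
tool_rot: [-3.141, -0.063, 0.0]
ft_force: [-0.3, -0.6, -2.0]
finger_gap: 0.0262
finger_force: 30.0
t 3.25 tcp [ 0.4939 -0.2368  0.0983] yaw 2.31 zax [-2.e-04  1.e-04 -1.e+00] F [-0.3 -0.6 -2. ] T [-0.06  0.01  0.06] gap 0.0262 29.99816805124283 d tool/.5 [-0.0002  0.0001  0.0006]
```

```bash
python3 -m handwheel '[{"tx":0,"ty":0,"tz":-0.01,"wx":0,"wy":0,"wz":0,"hand":0},{"tx":0,"ty":0,"tz":-0.03,"wx":0,"wy":0,"wz":0,"hand":0},{"tx":0,"ty":0,"tz":-0.06,"wx":0,"wy":0,"wz":0,"hand":0},{"tx":0,"ty":0,"tz":-0.1,"wx":0,"wy":0,"wz":0,"hand":0},{"tx":0,"ty":0,"tz":-0.14,"wx":0,"wy":0,"wz":0,"hand":0},{"tx":0,"ty":0,"tz":-0.18,"wx":0,"wy":0,"wz":0,"hand":0},{"tx":0,"ty":0,"tz":-0.21,"wx":0,"wy":0,"wz":0,"hand":0},{"tx":0,"ty":0,"tz":-0.235,"wx":0,"wy":0,"wz":0,"hand":0},{"tx":0,"ty":0,"tz":-0.244,"wx":0,"wy":0,"wz":0,"hand":0},{"tx":0,"ty":0,"tz":-0.244,"wx":0,"wy":0,"wz":0,"hand":0}]'; python3 st.py .5208 -.4219 .22
```

```text
time: 4.25
tcp_pos: [0.4941, -0.2368, 0.2209]
tool_rot: [3.141, 0.063, 0.001]
ft_force: [0.8, -0.3, -3.8]
finger_gap: 0.0262
finger_force: 30.0
t 4.25 tcp [ 0.4941 -0.2368  0.2209] yaw 2.31 zax [ 7.e-04 -4.e-04 -1.e+00] F [ 0.8 -0.3 -3.8] T [-0.01 -0.02 -0.06] gap 0.0262 29.99775141477585 d tool/.5 [0.0384 0.372  0.0021]
```

```bash
python3 -m handwheel '[{"tx":0.001,"ty":0.01,"tz":0,"wx":0,"wy":0,"wz":-0.02,"hand":0},{"tx":0.004,"ty":0.04,"tz":0,"wx":0,"wy":0,"wz":-0.06,"hand":0},{"tx":0.009,"ty":0.09,"tz":0,"wx":0,"wy":0,"wz":-0.12,"hand":0},{"tx":0.015,"ty":0.15,"tz":0,"wx":0,"wy":0,"wz":-0.2,"hand":0},{"tx":0.021,"ty":0.21,"tz":0,"wx":0,"wy":0,"wz":-0.28,"hand":0},{"tx":0.027,"ty":0.27,"tz":0,"wx":0,"wy":0,"wz":-0.36,"hand":0},{"tx":0.032,"ty":0.32,"tz":0,"wx":0,"wy":0,"wz":-0.43,"hand":0},{"tx":0.036,"ty":0.355,"tz":0,"wx":0,"wy":0,"wz":-0.48,"hand":0},{"tx":0.038,"ty":0.372,"tz":0,"wx":0,"wy":0,"wz":-0.511,"hand":0},{"tx":0.038,"ty":0.372,"tz":0,"wx":0,"wy":0,"wz":-0.511,"hand":0}]'; python3 st.py .5208 -.4219 .18
python3 - <<'E'
from h import *
crop(snapshot('scene'),230,180,160,120,5,'pics/s2.png')
E
```

```text
time: 5.25
tcp_pos: [0.5202, -0.4226, 0.2194]
tool_rot: [-3.107, -0.462, 0.001]
ft_force: [1.0, 0.1, -3.8]
finger_gap: 0.026
finger_force: 30.0
t 5.25 tcp [ 0.5202 -0.4226  0.2194] yaw 16.92 zax [-9.e-04  8.e-04 -1.e+00] F [ 1.   0.1 -3.8] T [-0.01  0.   -0.07] gap 0.026 29.997564554214478 d tool/.5 [ 0.0017 -0.0008  0.0788]
```

View pics/s2.png

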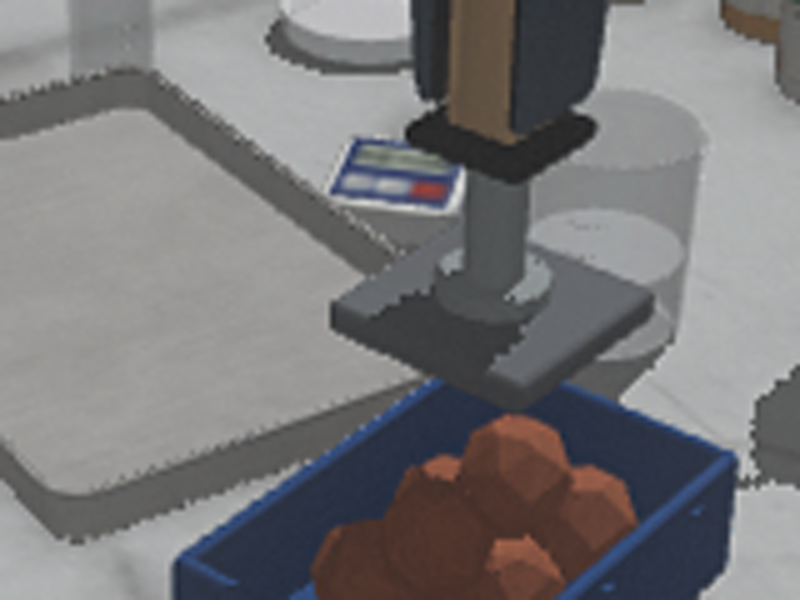

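The tamper hangs level over the tray, with the sole spanning (330..655, 240..405) and its sides parallel to the tray's. The heap is just below it, so I'm lowering to just above the heap.

```bash
python3 -m handwheel '[{"tx":0,"ty":0,"tz":0.01,"wx":0,"wy":0,"wz":0,"hand":0},{"tx":0,"ty":0,"tz":0.025,"wx":0,"wy":0,"wz":0,"hand":0},{"tx":0,"ty":0,"tz":0.04,"wx":0,"wy":0,"wz":0,"hand":0},{"tx":0,"ty":0,"tz":0.055,"wx":0,"wy":0,"wz":0,"hand":0},{"tx":0,"ty":0,"tz":0.066,"wx":0,"wy":0,"wz":0,"hand":0},{"tx":0,"ty":0,"tz":0.075,"wx":0,"wy":0,"wz":0,"hand":0},{"tx":0,"ty":0,"tz":0.081,"wx":0,"wy":0,"wz":0,"hand":0},{"tx":0,"ty":0,"tz":0.085,"wx":0,"wy":0,"wz":0,"hand":0},{"tx":0,"ty":0,"tz":0.087,"wx":0,"wy":0,"wz":0,"hand":0},{"tx":0,"ty":0,"tz":0.089,"wx":0,"wy":0,"wz":0,"hand":0}]'; python3 st.py .5208 -.4219 .1445
```

```text
time: 6.3
tcp_pos: [0.5206, -0.422, 0.1761]
tool_rot: [3.107, 0.463, 0.0]
ft_force: [0.9, -0.2, -3.9]
finger_gap: 0.0259
finger_force: 30.0
t 6.3 tcp [ 0.5206 -0.422   0.1761] yaw 16.95 zax [ 3.e-04 -3.e-04 -1.e+00] F [ 0.9 -0.2 -3.9] T [ 0.05 -0.05  0.01] gap 0.0259 29.99780684709549 d tool/.5 [ 0.0005 -0.      0.0631]
```

```bash
python3 -m handwheel '[{"tx":0,"ty":0,"tz":0.002,"wx":0,"wy":0,"wz":0,"hand":0},{"tx":0,"ty":0,"tz":0.004,"wx":0,"wy":0,"wz":0,"hand":0},{"tx":0,"ty":0,"tz":0.006,"wx":0,"wy":0,"wz":0,"hand":0},{"tx":0,"ty":0,"tz":0.008,"wx":0,"wy":0,"wz":0,"hand":0},{"tx":0,"ty":0,"tz":0.01,"wx":0,"wy":0,"wz":0,"hand":0},{"tx":0,"ty":0,"tz":0.012,"wx":0,"wy":0,"wz":0,"hand":0},{"tx":0,"ty":0,"tz":0.014,"wx":0,"wy":0,"wz":0,"hand":0},{"tx":0,"ty":0,"tz":0.016,"wx":0,"wy":0,"wz":0,"hand":0},{"tx":0,"ty":0,"tz":0.018,"wx":0,"wy":0,"wz":0,"hand":0},{"tx":0,"ty":0,"tz":0.02,"wx":0,"wy":0,"wz":0,"hand":0}]'; python3 st.py .5208 -.4219 .1445
```

```text
time: 7.3
tcp_pos: [0.5206, -0.4224, 0.1667]
tool_rot: [3.106, 0.463, 0.001]
ft_force: [-4.3, -0.5, 16.6]
finger_gap: 0.0259
finger_force: 30.0
t 7.3 tcp [ 0.5206 -0.4224  0.1667] yaw 16.95 zax [ 6.0e-04 -1.3e-03 -1.0e+00] F [-4.3 -0.5 16.6] T [-0.15  1.24  0.03] gap 0.0259 30.00219851732254 d tool/.5 [ 0.0008 -0.0009  0.0445]
```

```bash
python3 -m handwheel '[{"tx":0,"ty":0,"tz":0.001,"wx":0,"wy":0,"wz":0,"hand":0},{"tx":0,"ty":0,"tz":0.002,"wx":0,"wy":0,"wz":0,"hand":0},{"tx":0,"ty":0,"tz":0.003,"wx":0,"wy":0,"wz":0,"hand":0},{"tx":0,"ty":0,"tz":0.004,"wx":0,"wy":0,"wz":0,"hand":0},{"tx":0,"ty":0,"tz":0.005,"wx":0,"wy":0,"wz":0,"hand":0},{"tx":0,"ty":0,"tz":0.006,"wx":0,"wy":0,"wz":0,"hand":0},{"tx":0,"ty":0,"tz":0.007,"wx":0,"wy":0,"wz":0,"hand":0},{"tx":0,"ty":0,"tz":0.008,"wx":0,"wy":0,"wz":0,"hand":0},{"tx":0,"ty":0,"tz":0.009,"wx":0,"wy":0,"wz":0,"hand":0},{"tx":0,"ty":0,"tz":0.01,"wx":0,"wy":0,"wz":0,"hand":0}]'; python3 st.py .5208 -.4219 .1445
```

```text
time: 8.3
tcp_pos: [0.5212, -0.4219, 0.1622]
tool_rot: [3.106, 0.463, 0.003]
ft_force: [1.6, 3.8, 12.9]
finger_gap: 0.0257
finger_force: 30.0
t 8.3 tcp [ 0.5212 -0.4219  0.1622] yaw 16.95 zax [ 1.9e-03 -8.0e-04 -1.0e+00] F [ 1.6  3.8 12.9] T [ 0.95  0.07 -0.09] gap 0.0257 30.004441738128662 d tool/.5 [-0.0007 -0.0003  0.0353]
```

```bash
python3 -m handwheel '[{"tx":0,"ty":0,"tz":0.001,"wx":0,"wy":0,"wz":0,"hand":0},{"tx":0,"ty":0,"tz":0.002,"wx":0,"wy":0,"wz":0,"hand":0},{"tx":0,"ty":0,"tz":0.004,"wx":0,"wy":0,"wz":0,"hand":0},{"tx":0,"ty":0,"tz":0.005,"wx":0,"wy":0,"wz":0,"hand":0},{"tx":0,"ty":0,"tz":0.006,"wx":0,"wy":0,"wz":0,"hand":0},{"tx":0,"ty":0,"tz":0.008,"wx":0,"wy":0,"wz":0,"hand":0},{"tx":0,"ty":0,"tz":0.009,"wx":0,"wy":0,"wz":0,"hand":0},{"tx":0,"ty":0,"tz":0.01,"wx":0,"wy":0,"wz":0,"hand":0},{"tx":0,"ty":0,"tz":0.012,"wx":0,"wy":0,"wz":0,"hand":0},{"tx":0,"ty":0,"tz":0.013,"wx":0,"wy":0,"wz":0,"hand":0}]'; python3 st.py .5208 -.4219 .1445
```

```text
time: 9.3
tcp_pos: [0.5205, -0.422, 0.1543]
tool_rot: [3.107, 0.463, 0.0]
ft_force: [0.3, -0.5, 0.9]
finger_gap: 0.0254
finger_force: 30.0
t 9.3 tcp [ 0.5205 -0.422   0.1543] yaw 16.95 zax [ 1.e-04 -2.e-04 -1.e+00] F [ 0.3 -0.5  0.9] T [-0.15 -0.29 -0.07] gap 0.0254 30.0000661611557 d tool/.5 [ 0.0006 -0.      0.0196]
```

```bash
python3 -m handwheel '[{"tx":0,"ty":0,"tz":0.001,"wx":0,"wy":0,"wz":0,"hand":0},{"tx":0,"ty":0,"tz":0.002,"wx":0,"wy":0,"wz":0,"hand":0},{"tx":0,"ty":0,"tz":0.004,"wx":0,"wy":0,"wz":0,"hand":0},{"tx":0,"ty":0,"tz":0.005,"wx":0,"wy":0,"wz":0,"hand":0},{"tx":0,"ty":0,"tz":0.006,"wx":0,"wy":0,"wz":0,"hand":0},{"tx":0,"ty":0,"tz":0.008,"wx":0,"wy":0,"wz":0,"hand":0},{"tx":0,"ty":0,"tz":0.01,"wx":0,"wy":0,"wz":0,"hand":0},{"tx":0,"ty":0,"tz":0.012,"wx":0,"wy":0,"wz":0,"hand":0},{"tx":0,"ty":0,"tz":0.014,"wx":0,"wy":0,"wz":0,"hand":0},{"tx":0,"ty":0,"tz":0.015,"wx":0,"wy":0,"wz":0,"hand":0}]'; python3 st.py .5208 -.4219 .1445
python3 - <<'E'
from h import *
crop(snapshot('scene'),230,200,160,120,5,'pics/s3.png')
E
```

```text
time: 10.3
tcp_pos: [0.5204, -0.4219, 0.1468]
tool_rot: [-3.107, -0.463, 0.0]
ft_force: [-0.3, 0.8, -3.1]
finger_gap: 0.0258
finger_force: 30.0
t 10.3 tcp [ 0.5204 -0.4219  0.1468] yaw 16.95 zax [-1.e-04  1.e-04 -1.e+00] F [-0.3  0.8 -3.1] T [-0.04  0.01 -0.01] gap 0.0258 29.999202489852905 d tool/.5 [0.0007 0.0003 0.0046]
```

View pics/s3.png

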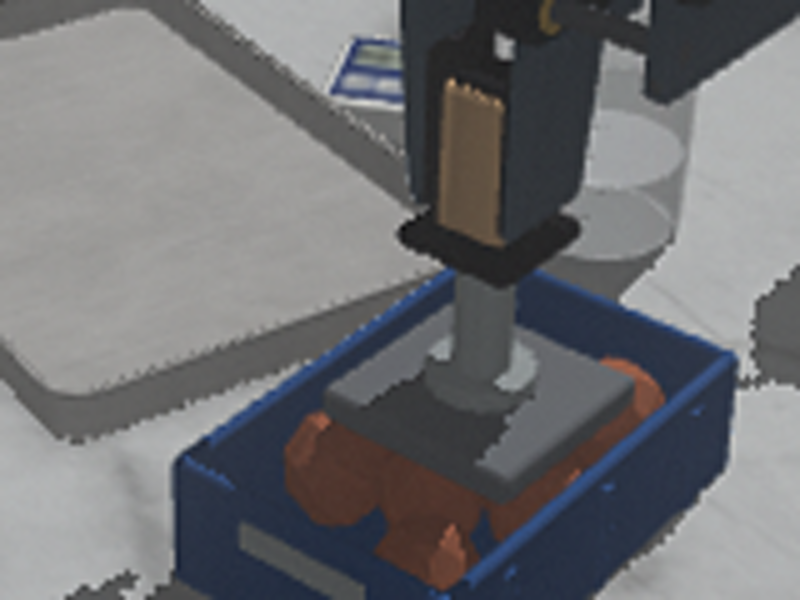

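The sole is inside the rim at about 48 mm with almost no force. Two lumps show outside the sole, at (330,470) and (635,390). I'll press 2 mm more, lift and look from above.

```bash
python3 -m handwheel '[{"tx":0,"ty":0,"tz":0.001,"wx":0,"wy":0,"wz":0,"hand":0},{"tx":0,"ty":0,"tz":0.002,"wx":0,"wy":0,"wz":0,"hand":0},{"tx":0,"ty":0,"tz":0.003,"wx":0,"wy":0,"wz":0,"hand":0},{"tx":0,"ty":0,"tz":0.004,"wx":0,"wy":0,"wz":0,"hand":0},{"tx":0,"ty":0,"tz":0.004,"wx":0,"wy":0,"wz":0,"hand":0},{"tx":0,"ty":0,"tz":0.004,"wx":0,"wy":0,"wz":0,"hand":0},{"tx":0,"ty":0,"tz":0.0,"wx":0,"wy":0,"wz":0,"hand":0},{"tx":0,"ty":0,"tz":-0.02,"wx":0,"wy":0,"wz":0,"hand":0},{"tx":0,"ty":0,"tz":-0.05,"wx":0,"wy":0,"wz":0,"hand":0},{"tx":0,"ty":0,"tz":-0.08,"wx":0,"wy":0,"wz":0,"hand":0}]'
python3 -m handwheel '[{"tx":0,"ty":-0.02,"tz":-0.03,"wx":0,"wy":0,"wz":0,"hand":0},{"tx":0,"ty":-0.06,"tz":-0.06,"wx":0,"wy":0,"wz":0,"hand":0},{"tx":0,"ty":-0.11,"tz":-0.08,"wx":0,"wy":0,"wz":0,"hand":0},{"tx":0,"ty":-0.16,"tz":-0.08,"wx":0,"wy":0,"wz":0,"hand":0},{"tx":0,"ty":-0.21,"tz":-0.08,"wx":0,"wy":0,"wz":0,"hand":0},{"tx":0,"ty":-0.26,"tz":-0.08,"wx":0,"wy":0,"wz":0,"hand":0},{"tx":0,"ty":-0.3,"tz":-0.08,"wx":0,"wy":0,"wz":0,"hand":0},{"tx":0,"ty":-0.33,"tz":-0.08,"wx":0,"wy":0,"wz":0,"hand":0},{"tx":0,"ty":-0.34,"tz":-0.08,"wx":0,"wy":0,"wz":0,"hand":0},{"tx":0,"ty":-0.34,"tz":-0.08,"wx":0,"wy":0,"wz":0,"hand":0}]'
python3 st.py .5208 -.4219 .1445
python3 - <<'E'
from h import *
a=snapshot('scene')['color'][225:325,285:385];b=snapshot('top')['color'][205:305,335:435]
k=lambda i:cv2.resize(i[:,:,::-1],(400,400),interpolation=cv2.INTER_CUBIC)
cv2.imwrite('pics/c4.png',np.hstack([k(a),k(b)]))
E
```

```text
time: 11.35
tcp_pos: [0.5205, -0.4219, 0.1881]
tool_rot: [3.107, 0.463, 0.0]
ft_force: [-0.4, 0.7, -3.6]
finger_gap: 0.0257
finger_force: 30.0
time: 12.35
tcp_pos: [0.4709, -0.259, 0.2274]
tool_rot: [3.107, 0.464, 0.001]
ft_force: [-0.5, -0.2, -3.1]
finger_gap: 0.0261
finger_force: 30.0
t 12.35 tcp [ 0.4709 -0.259   0.2274] yaw 16.98 zax [ 4.e-04 -4.e-04 -1.e+00] F [-0.5 -0.2 -3.1] T [-0.05 -0.02  0.02] gap 0.0261 29.99914526939392 d tool/.5 [1.000e-04 3.407e-01 1.659e-01]
```

View pics/c4.png

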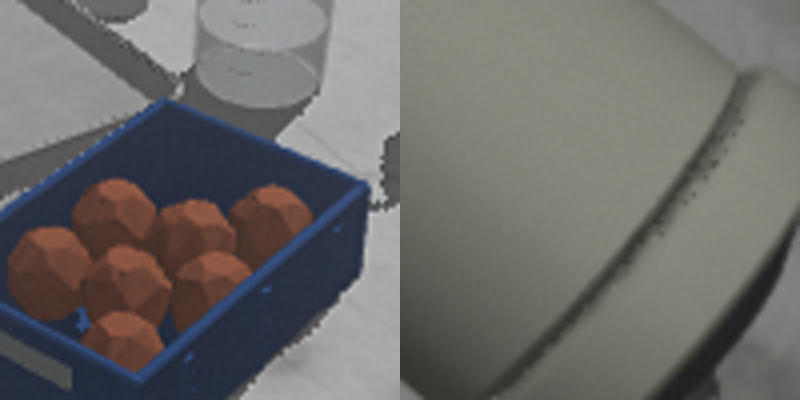

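The seven lumps lie spread in what looks like one layer, at (115,218), (193,232), (271,225), (50,272), (126,288), (213,290) and (123,345) in the left half. The top view is blocked by the arm. I'll check that these positions are consistent with z = 25 mm.

```bash
python3 - <<'E'
from h import *
s=snapshot('scene')
L=[(115,219),(193,240),(271,226),(50,273),(126,288),(214,293),(123,352)]
P=np.array([ray(s,(285+u/4-.4,225+v/4-.4),.025)[:2] for u,v in L])-[.5171,-.4167]
c,n=np.cos(.296),np.sin(.296)
print((P@np.array([[c,-n],[n,c]])*1000).round(0))
D=np.linalg.norm(P[:,None]-P[None],axis=2)*1000;print(D.round(0))
# rim checks
for x,y in[(86,56),(86,-56),(-86,56),(-86,-56)]:
    p=np.array([.5171+(x*c-y*n)/1e3,-.4167+(x*n+y*c)/1e3,.05]);print((4*(proj(s,p)-[285,225])).round(0))
E
python3 st.py .4938 -.2368 .2274
```

```text
[[ 17.  31.]
 [ 27.  -4.]
 [ 58. -24.]
 [-32.  28.]
 [-19.  -2.]
 [  2. -32.]
 [-52. -26.]]
[[  0.  36.  68.  49.  49.  65.  90.]
 [ 36.   0.  37.  67.  46.  37.  82.]
 [ 68.  37.   0. 104.  79.  56. 110.]
 [ 49.  67. 104.   0.  33.  69.  58.]
 [ 49.  46.  79.  33.   0.  37.  41.]
 [ 65.  37.  56.  69.  37.   0.  55.]
 [ 90.  82. 110.  58.  41.  55.   0.]]
[163.  87.]
[372. 176.]
[-88. 256.]
[133. 376.]
t 12.5 tcp [ 0.4713 -0.26    0.227 ] yaw 16.93 zax [ 4.e-04 -4.e-04 -1.e+00] F [ 0.4 -0.8 -4. ] T [-0.01  0.05 -0.01] gap 0.0258 29.999115765094757 d tool/.5 [ 0.0567 -0.0313 -0.0008]
```

Within calibration error this fits one layer. As a check, I'll run a levelling pass with the sole at both ends, because the two end lumps were not under it.

```bash
python3 st.py .5499 -.4109 .1763; python3 -m handwheel '[{"tx":0.01,"ty":0.02,"tz":0,"wx":0,"wy":0,"wz":0,"hand":0},{"tx":0.02,"ty":0.06,"tz":0,"wx":0,"wy":0,"wz":0,"hand":0},{"tx":0.03,"ty":0.11,"tz":0,"wx":0,"wy":0,"wz":0,"hand":0},{"tx":0.04,"ty":0.16,"tz":0,"wx":0,"wy":0,"wz":0,"hand":0},{"tx":0.05,"ty":0.21,"tz":0,"wx":0,"wy":0,"wz":0,"hand":0},{"tx":0.055,"ty":0.26,"tz":0,"wx":0,"wy":0,"wz":0,"hand":0},{"tx":0.06,"ty":0.3,"tz":0.02,"wx":0,"wy":0,"wz":0,"hand":0},{"tx":0.062,"ty":0.325,"tz":0.05,"wx":0,"wy":0,"wz":0,"hand":0},{"tx":0.062,"ty":0.335,"tz":0.08,"wx":0,"wy":0,"wz":0,"hand":0},{"tx":0.062,"ty":0.335,"tz":0.1,"wx":0,"wy":0,"wz":0,"hand":0}]'; python3 st.py .5499 -.4109 .1445
```

```text
t 12.5 tcp [ 0.4713 -0.26    0.227 ] yaw 16.93 zax [ 4.e-04 -4.e-04 -1.e+00] F [ 0.4 -0.8 -4. ] T [-0.01  0.05 -0.01] gap 0.0258 29.999115765094757 d tool/.5 [0.0626 0.3345 0.1016]
time: 13.5
tcp_pos: [0.5487, -0.4104, 0.1744]
tool_rot: [-3.105, -0.462, 0.003]
ft_force: [0.7, 0.3, -4.2]
finger_gap: 0.0256
finger_force: 30.0
t 13.5 tcp [ 0.5487 -0.4104  0.1744] yaw 16.92 zax [-0.0019  0.0017 -1.    ] F [ 0.7  0.3 -4.2] T [ 0.04  0.   -0.05] gap 0.0256 29.99882161617279 d tool/.5 [0.0021 0.0019 0.0598]
```

```bash
python3 -m handwheel '[{"tx":0,"ty":0,"tz":0.006,"wx":0,"wy":0,"wz":0,"hand":0},{"tx":0,"ty":0,"tz":0.014,"wx":0,"wy":0,"wz":0,"hand":0},{"tx":0,"ty":0,"tz":0.022,"wx":0,"wy":0,"wz":0,"hand":0},{"tx":0,"ty":0,"tz":0.03,"wx":0,"wy":0,"wz":0,"hand":0},{"tx":0,"ty":0,"tz":0.037,"wx":0,"wy":0,"wz":0,"hand":0},{"tx":0,"ty":0,"tz":0.042,"wx":0,"wy":0,"wz":0,"hand":0},{"tx":0,"ty":0,"tz":0.046,"wx":0,"wy":0,"wz":0,"hand":0},{"tx":0,"ty":0,"tz":0.049,"wx":0,"wy":0,"wz":0,"hand":0},{"tx":0,"ty":0,"tz":0.051,"wx":0,"wy":0,"wz":0,"hand":0},{"tx":0,"ty":0,"tz":0.053,"wx":0,"wy":0,"wz":0,"hand":0}]'; python3 st.py .5499 -.4109 .1445;
```

```text
time: 14.5
tcp_pos: [0.5494, -0.4105, 0.1504]
tool_rot: [3.107, 0.463, 0.0]
ft_force: [0.1, 0.3, -3.6]
finger_gap: 0.0258
finger_force: 30.0
t 14.5 tcp [ 0.5494 -0.4105  0.1504] yaw 16.95 zax [ 1.e-04 -1.e-04 -1.e+00] F [ 0.1  0.3 -3.6] T [-0.03 -0.    0.  ] gap 0.0258 29.999148845672607 d tool/.5 [0.0007 0.0011 0.0118]
```

```bash
python3 -m handwheel '[{"tx":0,"ty":0,"tz":0.001,"wx":0,"wy":0,"wz":0,"hand":0},{"tx":0,"ty":0,"tz":0.003,"wx":0,"wy":0,"wz":0,"hand":0},{"tx":0,"ty":0,"tz":0.005,"wx":0,"wy":0,"wz":0,"hand":0},{"tx":0,"ty":0,"tz":0.006,"wx":0,"wy":0,"wz":0,"hand":0},{"tx":0,"ty":0,"tz":0.007,"wx":0,"wy":0,"wz":0,"hand":0},{"tx":0,"ty":0,"tz":0.008,"wx":0,"wy":0,"wz":0,"hand":0},{"tx":0,"ty":0,"tz":0.009,"wx":0,"wy":0,"wz":0,"hand":0},{"tx":0,"ty":0,"tz":0.01,"wx":0,"wy":0,"wz":0,"hand":0},{"tx":0,"ty":0,"tz":0.01,"wx":0,"wy":0,"wz":0,"hand":0},{"tx":0,"ty":0,"tz":0.01,"wx":0,"wy":0,"wz":0,"hand":0}]'; python3 st.py .5499 -.4109 .1445;
```

```text
time: 15.5
tcp_pos: [0.5494, -0.4104, 0.1454]
tool_rot: [-3.107, -0.463, 0.0]
ft_force: [-0.1, -0.2, -3.9]
finger_gap: 0.0259
finger_force: 30.0
t 15.5 tcp [ 0.5494 -0.4104  0.1454] yaw 16.95 zax [-0.  0. -1.] F [-0.1 -0.2 -3.9] T [-0.05  0.02  0.05] gap 0.0259 29.999063909053802 d tool/.5 [0.0007 0.0012 0.0018]
```

No contact at 47 mm, so that end is level. Now the other end.

```bash
python3 -m handwheel '[{"tx":0,"ty":0,"tz":-0.01,"wx":0,"wy":0,"wz":0,"hand":0},{"tx":0,"ty":0,"tz":-0.03,"wx":0,"wy":0,"wz":0,"hand":0},{"tx":-0.02,"ty":0,"tz":-0.04,"wx":0,"wy":0,"wz":0,"hand":0},{"tx":-0.05,"ty":0,"tz":-0.04,"wx":0,"wy":0,"wz":0,"hand":0},{"tx":-0.085,"ty":0,"tz":-0.04,"wx":0,"wy":0,"wz":0,"hand":0},{"tx":-0.115,"ty":0,"tz":-0.04,"wx":0,"wy":0,"wz":0,"hand":0},{"tx":-0.13,"ty":0,"tz":-0.04,"wx":0,"wy":0,"wz":0,"hand":0},{"tx":-0.13,"ty":0,"tz":-0.035,"wx":0,"wy":0,"wz":0,"hand":0},{"tx":-0.13,"ty":0,"tz":-0.022,"wx":0,"wy":0,"wz":0,"hand":0},{"tx":-0.13,"ty":0,"tz":-0.014,"wx":0,"wy":0,"wz":0,"hand":0}]';  python3 -m handwheel '[{"tx":0,"ty":0,"tz":0.003,"wx":0,"wy":0,"wz":0,"hand":0},{"tx":0,"ty":0,"tz":0.006,"wx":0,"wy":0,"wz":0,"hand":0},{"tx":0,"ty":0,"tz":0.008,"wx":0,"wy":0,"wz":0,"hand":0},{"tx":0,"ty":0,"tz":0.01,"wx":0,"wy":0,"wz":0,"hand":0},{"tx":0,"ty":0,"tz":0.011,"wx":0,"wy":0,"wz":0,"hand":0},{"tx":0,"ty":0,"tz":0.012,"wx":0,"wy":0,"wz":0,"hand":0},{"tx":0,"ty":0,"tz":0.013,"wx":0,"wy":0,"wz":0,"hand":0},{"tx":0,"ty":0,"tz":0.014,"wx":0,"wy":0,"wz":0,"hand":0},{"tx":0,"ty":0,"tz":0.014,"wx":0,"wy":0,"wz":0,"hand":0},{"tx":0,"ty":0,"tz":0.014,"wx":0,"wy":0,"wz":0,"hand":0}]'; python3 st.py .4938 -.2368 .2274
```

```text
time: 16.5
tcp_pos: [0.4875, -0.4291, 0.1515]
tool_rot: [-3.107, -0.463, 0.0]
ft_force: [1.6, 0.3, -4.5]
finger_gap: 0.0261
finger_force: 30.0
time: 17.5
tcp_pos: [0.4872, -0.4294, 0.1454]
tool_rot: [3.107, 0.463, 0.0]
ft_force: [-0.4, 0.2, -3.9]
finger_gap: 0.0257
finger_force: 30.0
t 17.5 tcp [ 0.4872 -0.4294  0.1454] yaw 16.95 zax [ 0. -0. -1.] F [-0.4  0.2 -3.9] T [ 0.03 -0.01  0.05] gap 0.0257 29.99908536672592 d tool/.5 [ 0.1249 -0.3646 -0.1639]
```

Also no contact there, so the layer is level. I'm returning the tamper.

```bash
python3 -m handwheel '[{"tx":0,"ty":0,"tz":-0.02,"wx":0,"wy":0,"wz":0,"hand":0},{"tx":0,"ty":0,"tz":-0.06,"wx":0,"wy":0,"wz":0,"hand":0},{"tx":0,"ty":0,"tz":-0.1,"wx":0,"wy":0,"wz":0,"hand":0},{"tx":0.01,"ty":-0.03,"tz":-0.13,"wx":0,"wy":0,"wz":0.05,"hand":0},{"tx":0.03,"ty":-0.08,"tz":-0.15,"wx":0,"wy":0,"wz":0.12,"hand":0},{"tx":0.05,"ty":-0.14,"tz":-0.16,"wx":0,"wy":0,"wz":0.2,"hand":0},{"tx":0.07,"ty":-0.2,"tz":-0.16,"wx":0,"wy":0,"wz":0.3,"hand":0},{"tx":0.09,"ty":-0.27,"tz":-0.16,"wx":0,"wy":0,"wz":0.4,"hand":0},{"tx":0.11,"ty":-0.32,"tz":-0.16,"wx":0,"wy":0,"wz":0.48,"hand":0},{"tx":0.12,"ty":-0.35,"tz":-0.16,"wx":0,"wy":0,"wz":0.51,"hand":0}]';  python3 -m handwheel '[{"tx":0,"ty":0,"tz":0,"wx":0,"wy":0,"wz":0,"hand":0},{"tx":0,"ty":0,"tz":0.02,"wx":0,"wy":0,"wz":0,"hand":0},{"tx":0,"ty":0,"tz":0.05,"wx":0,"wy":0,"wz":0,"hand":0},{"tx":0,"ty":0,"tz":0.09,"wx":0,"wy":0,"wz":0,"hand":0},{"tx":0,"ty":0,"tz":0.13,"wx":0,"wy":0,"wz":0,"hand":0},{"tx":0,"ty":0,"tz":0.16,"wx":0,"wy":0,"wz":0,"hand":0},{"tx":0,"ty":0,"tz":0.19,"wx":0,"wy":0,"wz":0,"hand":0},{"tx":0,"ty":0,"tz":0.21,"wx":0,"wy":0,"wz":0,"hand":0},{"tx":0,"ty":0,"tz":0.22,"wx":0,"wy":0,"wz":0,"hand":0},{"tx":0,"ty":0,"tz":0.22,"wx":0,"wy":0,"wz":0,"hand":0}]'; python3 st.py .4938 -.2368 .0983
```

```text
time: 18.5
tcp_pos: [0.4936, -0.2425, 0.2264]
tool_rot: [3.141, 0.063, 0.001]
ft_force: [-0.1, -1.0, -4.0]
finger_gap: 0.0259
finger_force: 30.0
time: 19.5
tcp_pos: [0.4934, -0.2448, 0.1149]
tool_rot: [-3.141, -0.064, 0.001]
ft_force: [0.1, 1.6, -4.1]
finger_gap: 0.0255
finger_force: 30.0
t 19.5 tcp [ 0.4934 -0.2448  0.1149] yaw 2.32 zax [-7.e-04  4.e-04 -1.e+00] F [ 0.1  1.6 -4.1] T [-0.    0.01  0.02] gap 0.0255 29.999088943004608 d tool/.5 [ 0.0015 -0.0159  0.0332]
```

```bash
python3 -m handwheel '[{"tx":0,"ty":-0.006,"tz":0.002,"wx":0,"wy":0,"wz":0,"hand":0},{"tx":0,"ty":-0.012,"tz":0.006,"wx":0,"wy":0,"wz":0,"hand":0},{"tx":0,"ty":-0.016,"tz":0.011,"wx":0,"wy":0,"wz":0,"hand":0},{"tx":0,"ty":-0.016,"tz":0.016,"wx":0,"wy":0,"wz":0,"hand":0},{"tx":0,"ty":-0.016,"tz":0.021,"wx":0,"wy":0,"wz":0,"hand":0},{"tx":0,"ty":-0.016,"tz":0.025,"wx":0,"wy":0,"wz":0,"hand":0},{"tx":0,"ty":-0.016,"tz":0.028,"wx":0,"wy":0,"wz":0,"hand":0},{"tx":0,"ty":-0.016,"tz":0.03,"wx":0,"wy":0,"wz":0,"hand":0},{"tx":0,"ty":-0.016,"tz":0.031,"wx":0,"wy":0,"wz":0,"hand":0},{"tx":0,"ty":-0.016,"tz":0.032,"wx":0,"wy":0,"wz":0,"hand":0}]'; python3 st.py .4938 -.2368 .0983
```

```text
time: 20.5
tcp_pos: [0.4933, -0.2365, 0.0994]
tool_rot: [3.141, 0.064, 0.0]
ft_force: [0.2, 0.5, -2.8]
finger_gap: 0.0262
finger_force: 30.0
t 20.5 tcp [ 0.4933 -0.2365  0.0994] yaw 2.34 zax [ 1.e-04 -0.e+00 -1.e+00] F [ 0.2  0.5 -2.8] T [ 0.03 -0.01  0.01] gap 0.0262 29.999064803123474 d tool/.5 [0.001  0.0006 0.0022]
```

```bash
python3 -m handwheel '[{"tx":0,"ty":0,"tz":0.0005,"wx":0,"wy":0,"wz":0,"hand":0},{"tx":0,"ty":0,"tz":0.001,"wx":0,"wy":0,"wz":0,"hand":0},{"tx":0,"ty":0,"tz":0.0015,"wx":0,"wy":0,"wz":0,"hand":0},{"tx":0,"ty":0,"tz":0.002,"wx":0,"wy":0,"wz":0,"hand":0},{"tx":0,"ty":0,"tz":0.0025,"wx":0,"wy":0,"wz":0,"hand":0},{"tx":0,"ty":0,"tz":0.0025,"wx":0,"wy":0,"wz":0,"hand":0},{"tx":0,"ty":0,"tz":0.0025,"wx":0,"wy":0,"wz":0,"hand":0},{"tx":0,"ty":0,"tz":0.0025,"wx":0,"wy":0,"wz":0,"hand":0},{"tx":0,"ty":0,"tz":0.0025,"wx":0,"wy":0,"wz":0,"hand":0},{"tx":0,"ty":0,"tz":0.0025,"wx":0,"wy":0,"wz":0,"hand":0}]'; python3 st.py .4938 -.2368 .0983
```

```text
time: 21.5
tcp_pos: [0.4933, -0.2365, 0.0985]
tool_rot: [3.141, 0.064, 0.0]
ft_force: [-2.9, 2.0, 6.0]
finger_gap: 0.0259
finger_force: 30.0
t 21.5 tcp [ 0.4933 -0.2365  0.0985] yaw 2.34 zax [ 2.e-04 -2.e-04 -1.e+00] F [-2.9  2.   6. ] T [0.27 0.39 0.04] gap 0.0259 30.00063568353653 d tool/.5 [0.001  0.0006 0.0004]
```

```bash
python3 -m handwheel '[{"tx":0,"ty":0,"tz":0,"wx":0,"wy":0,"wz":0,"hand":0.35},{"tx":0,"ty":0,"tz":0,"wx":0,"wy":0,"wz":0,"hand":0.45},{"tx":0,"ty":0,"tz":0,"wx":0,"wy":0,"wz":0,"hand":0.6},{"tx":0,"ty":0,"tz":0,"wx":0,"wy":0,"wz":0,"hand":0.8},{"tx":0,"ty":0,"tz":0,"wx":0,"wy":0,"wz":0,"hand":1},{"tx":0,"ty":0,"tz":0,"wx":0,"wy":0,"wz":0,"hand":1},{"tx":0,"ty":0,"tz":0,"wx":0,"wy":0,"wz":0,"hand":1},{"tx":0,"ty":0,"tz":0,"wx":0,"wy":0,"wz":0,"hand":1},{"tx":0,"ty":0,"tz":0,"wx":0,"wy":0,"wz":0,"hand":1},{"tx":0,"ty":0,"tz":0,"wx":0,"wy":0,"wz":0,"hand":1}]'; python3 -m handwheel '[{"tx":0,"ty":0,"tz":-0.01,"wx":0,"wy":0,"wz":0,"hand":1},{"tx":0,"ty":0,"tz":-0.03,"wx":0,"wy":0,"wz":0,"hand":1},{"tx":0,"ty":0,"tz":-0.07,"wx":0,"wy":0,"wz":0,"hand":1},{"tx":0,"ty":0,"tz":-0.12,"wx":0,"wy":0,"wz":0,"hand":1},{"tx":0,"ty":0,"tz":-0.17,"wx":0,"wy":0,"wz":0,"hand":1},{"tx":0,"ty":0,"tz":-0.22,"wx":0,"wy":0,"wz":0,"hand":1},{"tx":0,"ty":0,"tz":-0.26,"wx":0,"wy":0,"wz":0,"hand":1},{"tx":0,"ty":0,"tz":-0.29,"wx":0,"wy":0,"wz":0,"hand":1},{"tx":0,"ty":0,"tz":-0.3,"wx":0,"wy":0,"wz":0,"hand":1},{"tx":0,"ty":0,"tz":-0.3,"wx":0,"wy":0,"wz":0,"hand":1}]'; python3 - <<'E'
from h import *
crop(snapshot('scene'),180,150,210,157,3.8,'pics/s5.png')
E
```

```text
time: 22.5
tcp_pos: [0.4933, -0.2365, 0.0982]
tool_rot: [-3.141, -0.064, 0.0]
ft_force: [0.1, 0.5, 0.8]
finger_gap: 0.0913
finger_force: 0.0
time: 23.5
tcp_pos: [0.4935, -0.2366, 0.249]
tool_rot: [3.14, 0.064, 0.002]
ft_force: [1.0, -0.1, -0.4]
finger_gap: 0.0913
finger_force: 0.0
```

View pics/s5.png

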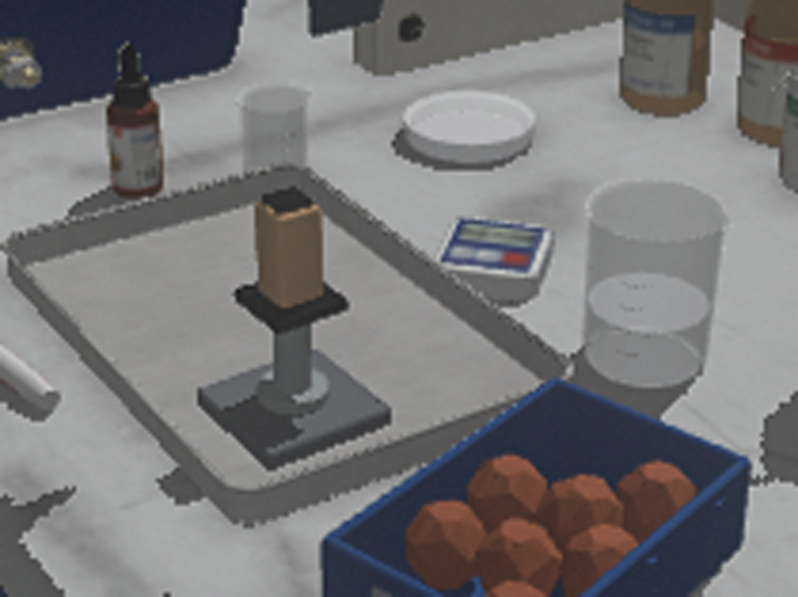

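The tamper stands upright in the steel tray at (293,330). All seven lumps are below the rim, and the dropper bottle, beaker and timer have not moved.

```bash
python3 -c "
from cell import hand_in; print(hand_in())"
```

```text
the job is handed in; nothing more can be done
None
```

The job is handed in at about 23.5 s: all seven lumps lie in one level layer below the rim, the tamper stands upright in the steel tray and is released, and the dropper bottle, beaker and timer were not disturbed.

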